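# Sort the checked gas detectors by status tag

### The arm

A 6-joint arm with a two-finger parallel gripper is mounted at the origin on the work surface. World frame = base frame: x ahead of the robot, y to its left, z up, the work surface at z = 0. Lengths are in m, angles in degrees, forces in N, time in s.
With the tool pointing down it reaches from about 0.4 to 0.825 m from the base axis. Payload 7 kg.
Tool frame: the origin (TCP) lies midway between the tips of the shut fingers; the grasp point (between the pads) lies 19 mm behind it; z points along the fingers, y is the line along which they close (so a half turn about z gives the same grasp; the last joint's range is limited). The gripper opens to 88 mm and grips with 3 to 60 N. Pads are 19 mm wide; open, the fingers measure 130 mm over their backs; the gripper's body (78 mm by 193 mm) begins 47 mm behind the grasp point.
Start: joints at [81.767, 20.546, 0.682, 0, -70.136, -16.507], TCP at [0.282, 0.613, 0.227] pointing down, gripper open.
Joint ranges: [-176.03, 176.03], [-82.01, 121.73], [-58.28, 71.71], [-173.87, 95.51], [-174.79, -0.11], [-173.66, 173.66]. Speed limits (degrees/s): [136.94, 136.94, 172.46, 180, 180, 180].

### API

Orientations are given as [roll, pitch, yaw] about the fixed x, y, z axes, in that order (R = Rz(yaw) Ry(pitch) Rx(roll)).
In Python, from plant import ctrl gives the robot as it stands. The module is installed in compiled form; this text tells all that it offers.
- The arm moves only by the tool send_rows, never from a script. Its argument "plan" is a list that holds one entry, the list of rows, each a list of 6 numbers: the shift along the tool's x, y, z in fractions of the full range, 1 being 40 cm, then the turn, a rotation vector about the tool's x, y, z in parts of the range, where 1.0 means 360 degrees. A call has 1 to 8 rows; each row is the pose to reach, as a shift and turn from the pose commanded when the call began, along the tool's axes at that moment; what a row does not reach only later rows make up. A row lasts 1/12 s, in which the tool goes at most 41.7 mm and 7.16 degrees, less where a joint would pass 70% of its speed; a pose out of reach is approached as far as the arm can. A shift or turn number past 1, either way, is cut back to 1. A call with a gripper value outside its range is refused whole. "fingers" is the opening, from 0 (shut) to 1 (fully open), set as the call begins (left out, the last holds). The fingers move at their own pace and stop on an object; the grip force is fixed at half the most. Time passes only in rows, so rows that repeat a pose let the fingers close. It gives the time, the measured TCP pose, the force, the opening and the grip force at its end, in the units of the state.
- ctrl.get_obs(): the state, without advancing time (a new reading comes with each control period).
- ctrl.snapshot(name): name is "scene" or "top" or "wrist"; returns a dict with "img" (480x640x3 uint8, red, green, blue), "K" (3x3 intrinsics, pixels), "pose" (4x4, takes a point from camera to world coordinates). Camera axes: x right, y down, z forward; pixel columns grow to the right and rows downward; lengths in m; the calibration is good to about 2 mm. The wrist camera is an equidistant fisheye: a pixel r from the principal point sees the ray r / f radians off the axis. A picture is of the moment at which its call begins. There is no depth.
- ctrl.close_job(): hands the job in; it is judged then, once.
The state is a dict: "clock": time; "joint_pos": joint angles; "qvel": joint speeds; "tau": joint torques, N m; "tool_pos": TCP position; "orientation": TCP orientation; "force": force on the tool from outside, world axes, zero at the start; "moment": the same for the moment, N m; "opening": finger opening in m; "gripper_force": force on a finger pad.
Only numpy, scipy, OpenCV 4.12 (cv2) and the standard library are available. Lean on these libraries where they do the work, as an engineer would, in place of code of your own. Each camera call takes 0.05 s, during which the arm holds its last target. There are 200 camera calls.

### The job

Clear the checked instruments off the service bench: first put the red-tagged faulty gas detector in the red tray, before moving the others; then put both green-tagged detectors in the green tray and the black battery pack in the blue tray. Set each one down gently, not dropped, flat on the tray floor and face up, nothing lying on top of another, and leave the gas bottle, the sensor cell and the grey cap where they stand.

Things in the scene. Friction and masses are not known exactly. Their poses are not given: they have to be found in the camera images.
- passed_a: Yellow gas detector with a GREEN 36 x 34 mm status tag on its face, lying face up: rounded box 92 mm long (own x) x 46 mm wide (own y) x 30 mm high, 0.15 to 0.3 kg, black ends, small grey display near its +x end. Origin: centre of the underside, z up through the face. The two green-tagged ones are alike.
- passed_b: The other yellow gas detector with a GREEN status tag, same size, lying face up: rounded box 92 mm long (own x) x 46 mm wide (own y) x 30 mm high, 0.15 to 0.3 kg, black ends, small grey display near its +x end. Origin: centre of the underside, z up through the face.
- faulty: Yellow gas detector with a RED 36 x 34 mm status tag on its face, lying face up: rounded box 92 mm long (own x) x 46 mm wide (own y) x 30 mm high, 0.15 to 0.3 kg, black ends, small grey display near its +x end. Origin: centre of the underside, z up through the face.
- battery: Black battery pack with three small brass contacts and grey ribs on its upper face: box 88 mm long (own x) x 44 mm wide (own y) x 28 mm high, 0.12 to 0.25 kg, lying flat. Origin: centre of the underside, z up through the face with the contacts.
- green_tray: Green open tray, 186 mm (own x) x 145 mm (own y) outside, 16 mm high overall, walls and floor 4 mm thick, fixed to the bench. Origin: centre of the underside; z up. Its inner floor is 178 x 137 mm, 4 mm above the origin, so two instruments fit side by side with their long sides along the tray's y.
- red_tray: Red open tray, 186 mm (own x) x 145 mm (own y) outside, 16 mm high overall, walls and floor 4 mm thick, fixed to the bench. Origin: centre of the underside; z up. Its inner floor is 178 x 137 mm, 4 mm above the origin, so two instruments fit side by side with their long sides along the tray's y.
- blue_tray: Blue open tray, 186 mm (own x) x 145 mm (own y) outside, 16 mm high overall, walls and floor 4 mm thick, fixed to the bench. Origin: centre of the underside; z up. Its inner floor is 178 x 137 mm, 4 mm above the origin, so two instruments fit side by side with their long sides along the tray's y.
- gas_bottle: Bystander: small upright aluminium gas bottle with a yellow band, 56 mm across, 122 mm high, loose. Origin: centre of its foot.
- sensor_cell: Bystander: steel sensor cell, disc 26 mm across, 17 mm high, white spot on top, loose. Origin: centre of its underside.
- cal_cap: Bystander: grey round cap 38 mm across and 12 mm high with a brass nipple to 24 mm high, loose. Origin: centre of its underside.

How it is judged (in metres and radians):
On the way:
1. the red-tagged detector lies released and at rest in the red tray while the two green-tagged detectors and the battery pack are still within 30 mm of where they started (x of faulty in the frame of red_tray between -0.07 and 0.07 m and y of faulty in the frame of red_tray between -0.05 and 0.05 m and z of faulty in the frame of red_tray between 0 and 0.01 m and angle between faulty's own z axis and vertical below 0.12 rad and linear speed of faulty below 0.02 m/s and angular speed of faulty below 0.2 rad/s and contact force between faulty and the fingers below 0.1 N and distance of each of passed_a, passed_b, battery from where it was at the start of the episode below 0.03 m), for 0.2 s.
At the end, for the whole second after the job is handed in: Red-tagged detector in the red tray, both green-tagged in the green tray, battery pack in the blue tray: each face up, flat on the tray floor (within 6 mm of it, tilt under 0.12 rad), centre within 70 mm (x) and 50 mm (y) of the tray centre, released and at rest (x of faulty in the frame of red_tray between -0.07 and 0.07 m and y of faulty in the frame of red_tray between -0.05 and 0.05 m and z of faulty in the frame of red_tray between 0 and 0.01 m and angle between each of faulty, passed_a, passed_b, battery's own z axis and vertical below 0.12 rad and linear speed of each of faulty, passed_a, passed_b, battery below 0.02 m/s and angular speed of each of faulty, passed_a, passed_b, battery below 0.2 rad/s and contact force between each of faulty, passed_a, passed_b, battery and the fingers below 0.1 N and x of passed_a in the frame of green_tray between -0.07 and 0.07 m and y of passed_a in the frame of green_tray between -0.05 and 0.05 m and z of passed_a in the frame of green_tray between 0 and 0.01 m and x of passed_b in the frame of green_tray between -0.07 and 0.07 m and y of passed_b in the frame of green_tray between -0.05 and 0.05 m and z of passed_b in the frame of green_tray between 0 and 0.01 m and x of battery in the frame of blue_tray between -0.07 and 0.07 m and y of battery in the frame of blue_tray between -0.05 and 0.05 m and z of battery in the frame of blue_tray between 0 and 0.01 m); the robot touches nothing.
It fails at once if a detector or the battery pack is dropped, thrown or knocked away: faster than 0.7 m/s with no finger on it ((linear speed of faulty above 0.7 m/s and contact force between faulty and the fingers below 0.05 N) or (linear speed of passed_a above 0.7 m/s and contact force between passed_a and the fingers below 0.05 N) or (linear speed of passed_b above 0.7 m/s and contact force between passed_b and the fingers below 0.05 N) or (linear speed of battery above 0.7 m/s and contact force between battery and the fingers below 0.05 N)).
It fails at once if a detector or the battery pack is turned over: tilted more than 60 degrees (angle between any of faulty, passed_a, passed_b, battery's own z axis and vertical above 1.05 rad).
It fails at once if the gas bottle, sensor cell or grey cap is moved more than 30 mm, or the bottle is knocked over (distance of any of gas_bottle, sensor_cell, cal_cap from where it was at the start of the episode above 0.03 m or angle between gas_bottle's own z axis and vertical above 0.5 rad).
It also fails if it takes over 112 s, if anything falls off the work surface, if the arm or the gripper's body presses on something with over 40 N, if the wrist force passes 120 N, or if a joint passes its speed limit or range.

## Working session

There is one attempt and no reset: what is moved stays moved. The work goes in short steps, Python scripts to look and compute and a tool call to move; the robot and the scene stay as the last step left them, time stands still between calls to the robot, and variables do not carry over. Pictures are saved under pics/ and viewed, at most 14 in all, crops included, and the job is handed in when it is done.

Besides the shell and the picture viewer there is one more tool, called after "Request:" as a command line: name --argument value ..., lists and objects as JSON in quotes. send_rows: Moves the arm, as the interface text tells. Its arguments: {"type":"object","properties":{"plan":{"type":"array","items":{"type":"array","items":{"type":"array","items":{"type":"number"}}}},"fingers":{"type":"number"}},"required":["plan"]}

```bash
mkdir -p pics; python3 - <<'E'
from plant import ctrl
import cv2,pickle
print(ctrl.get_obs())
d={}
for n in ("top","scene","wrist"):
    s=ctrl.snapshot(n); d[n]=s; cv2.imwrite(f"pics/{n}0.png",s["img"][:,:,::-1]); print(n,s["K"].tolist(),s["pose"].round(4).tolist())
pickle.dump(d,open("s0.pkl","wb"))
E
```

```text
{'clock': 0.0, 'joint_pos': array([ 8.17666049e+01,  2.05924868e+01,  6.35091491e-01, -1.82184613e-02,
       -7.01373397e+01, -1.65081791e+01]), 'qvel': array([ 0.02234587,  0.01307654,  0.07353653,  0.04604031, -0.03623879,
       -0.06348219]), 'tau': array([ 5.00635906e-04, -5.82717168e+01,  2.93061858e+01,  6.99752882e+00,
        6.89646535e-03, -1.58378393e-04]), 'tool_pos': array([0.28232347, 0.61259116, 0.22562682]), 'orientation': array([ 1.79904303e+02, -1.05008992e-02, -2.47477697e+01]), 'force': array([ 0.23640737,  0.51316224, -0.30961634]), 'moment': array([-0.01948793,  0.01424841,  0.0083123 ]), 'gripper_force': 0.0, 'opening': 0.08754782277462993}
top [[462.9037292141867, 0.0, 314.98352828127014], [0.0, 462.9037292141867, 232.7538160749229], [0.0, 0.0, 1.0]] [[0.0115, -0.9981, 0.0599, 0.4482], [-0.9999, -0.012, -0.0089, -0.006], [0.0096, -0.0598, -0.9982, 1.0077], [0.0, 0.0, 0.0, 1.0]]
scene [[503.06878099047196, 0.0, 318.15014708393846], [0.0, 503.06878099047196, 236.1576931608422], [0.0, 0.0, 1.0]] [[-0.7377, 0.5105, -0.4418, 0.9222], [0.675, 0.5695, -0.469, 0.4506], [0.0122, -0.6442, -0.7648, 0.7813], [0.0, 0.0, 0.0, 1.0]]
wrist [[371.64829954431775, 0.0, 314.18537833800997], [0.0, 371.64829954431775, 244.68036074514524], [0.0, 0.0, 1.0]] [[-0.4191, -0.863, -0.2822, 0.3599], [-0.9079, 0.399, 0.1283, 0.5775], [0.0019, 0.3099, -0.9508, 0.3834], [0.0, 0.0, 0.0, 1.0]]
```

View pics/top0.png

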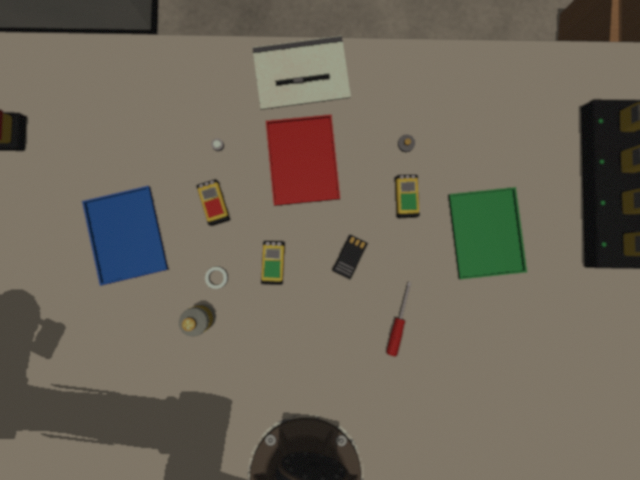

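View pics/scene0.png

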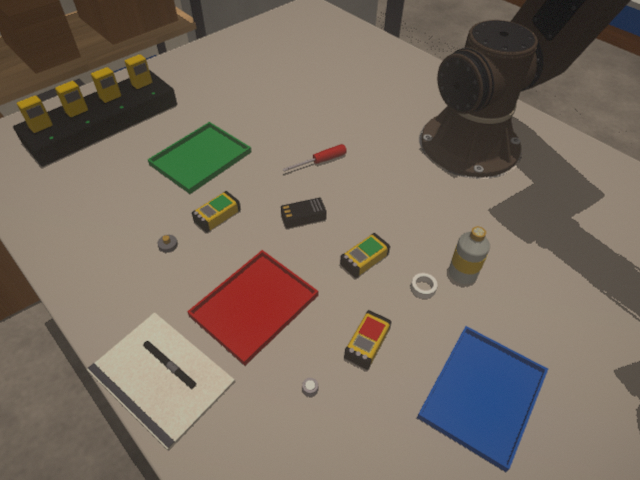

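The top view shows the red tray at about (303,160), blue at (125,235) and green at (487,233). The faulty detector is at (213,202), the two green-tagged ones at (273,262) and (407,196), and the battery at (350,256). The bystanders are the bottle (194,322), the cell (218,145) and the cap (406,143). The scene view shows the same layout.

```bash
cat > h.py <<'E'
import numpy as np,cv2
from scipy.spatial.transform import Rotation as R
def ray(s,uv,fish=False):
    K,T=s["K"],s["pose"]; p=np.array([(uv[0]-K[0,2])/K[0,0],(uv[1]-K[1,2])/K[1,1]])
    if fish:
        r=np.linalg.norm(p)+1e-12; d=np.r_[p/r*np.sin(r),np.cos(r)]
    else: d=np.r_[p,1]; d/=np.linalg.norm(d)
    return T[:3,3],T[:3,:3]@d
def plane(s,uv,z,fish=False):
    o,d=ray(s,uv,fish); return o+d*(z-o[2])/d[2]
def tri(a,b):   # rays (o,d): midpoint, gap
    A=np.c_[a[1],-b[1]]; t=np.linalg.lstsq(A,b[0]-a[0],rcond=None)[0]
    p,q=a[0]+t[0]*a[1],b[0]+t[1]*b[1]; return (p+q)/2,np.linalg.norm(p-q)
RG=dict(red=[(0,150,60),(8,255,255)],green=[(50,120,40),(80,255,255)],blue=[(105,130,40),(125,255,255)],yellow=[(18,150,90),(32,255,255)])
def blobs(img,c,amin=60):
    m=cv2.inRange(cv2.cvtColor(img,cv2.COLOR_RGB2HSV),*map(np.array,RG[c]))
    cs=cv2.findContours(m,cv2.RETR_EXTERNAL,cv2.CHAIN_APPROX_NONE)[0]
    return sorted([c for c in cs if cv2.contourArea(c)>amin],key=cv2.contourArea,reverse=True)
def cen(c):
    m=cv2.moments(c); return m["m10"]/m["m00"],m["m01"]/m["m00"]
E
python3 - <<'E'
from h import *; import pickle
d=pickle.load(open("s0.pkl","rb"))
for n in("top","scene"):
    for c in RG:
        for b in blobs(d[n]["img"],c):
            r=cv2.minAreaRect(b); print(n,c,np.round(cen(b),1),cv2.contourArea(b),np.round(r[0],1),np.round(r[1],1),round(r[2],1))
im=d["top"]["img"][110:300,190:430,::-1]; cv2.imwrite("pics/c1.png",cv2.resize(im,None,fx=3.2,fy=3.1,interpolation=cv2.INTER_CUBIC))
E
```

```text
top red [302.3 159.8] 5278.0 [302.3 159.7] [83.8 65. ] 84.3
top red [395.2 336.9] 318.5 [395.4 336.6] [10.2 36.9] 14.0
top red [213.4 207.3] 190.0 [213.2 207.2] [15.2 14.2] 71.6
top green [486.9 232.9] 5311.0 [487.  232.9] [84.1 65.9] 82.9
top green [408.5 201. ] 174.0 [408.5 201. ] [14. 13.] 90.0
top green [271.8 268.5] 166.5 [271.5 268.5] [15. 13.] 90.0
top blue [124.6 235.2] 5557.0 [124.5 235.3] [84.9 68. ] 77.5
top yellow [217.4 203.8] 132.0 [212.7 201.9] [34.7 20.8] 72.8
top yellow [402.9 198.3] 113.5 [406.7 195.7] [34.7 19.7] 88.2
scene red [252.5 304.9] 7232.5 [253.3 302.3] [ 77.4 108.2] 46.6
scene red [371.5 328.4] 314.0 [371.4 328.2] [19.7 17.9] 26.6
scene red [330.3 152.1] 207.0 [329.8 152.4] [ 8.2 31.6] 71.6
scene green [198.5 157.2] 2696.5 [198.9 153.4] [46.6 90.4] 56.3
scene green [370.2 246. ] 197.0 [370. 246.] [15.6 15.6] 45.0
scene green [220.1 202.5] 157.5 [220.  202.5] [11.9 17.2] 56.3
scene blue [484.6 395.6] 10037.5 [486.4 396.8] [104.7 106.7] 27.9
scene blue [628.   19.8] 476.5 [628.8  18.8] [30.8 22.6] 21.4
scene yellow [368.9 335.1] 1005.0 [368.8 335. ] [27.8 40. ] 28.1
scene yellow [366.5 251.8] 743.5 [367.3 252. ] [25.2 37.4] 54.5
scene yellow [216.4 212.1] 497.0 [218.  209.2] [24.1 37.4] 56.3
scene yellow [137.6  71.3] 324.5 [138.5  70.6] [30.6 19.9] 70.6
scene yellow [66.4 92.2] 210.5 [71.2 96.9] [31.3 21.9] 63.4
scene yellow [ 28.1 106. ] 205.0 [ 33.9 112.3] [33.5 22.8] 63.4
scene yellow [101.3  78.8] 195.0 [106.   83.5] [31.4 20.9] 66.8
scene yellow [470.6 266.9] 142.0 [470.4 266.3] [22.7 11.9] 3.2
```

View pics/c1.png

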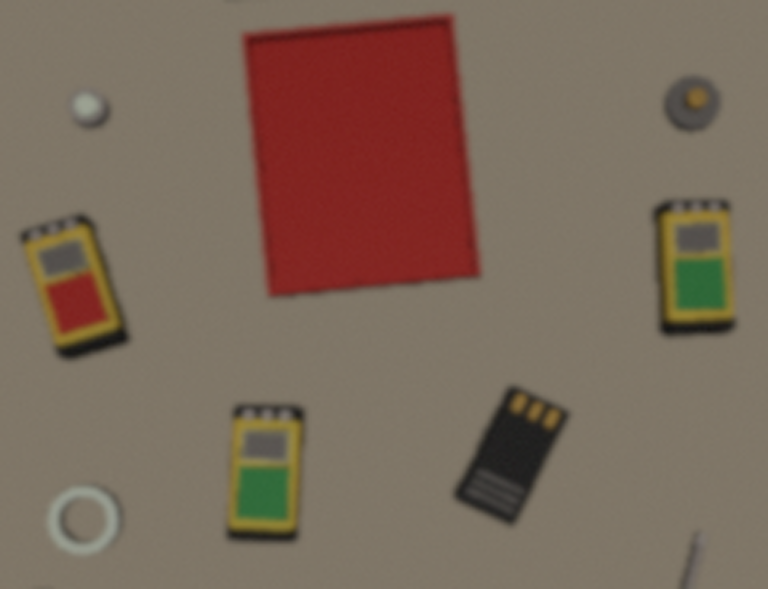

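The crop confirms outlines and headings: the displays, contacts and +x ends point up in the image for all four parts, with no clutter within a finger width. Next I measure them.

```bash
cat > meas.py <<'E'
from h import *; import pickle
d=pickle.load(open("s0.pkl","rb")); T,S=d["top"],d["scene"]
print("tags: top,scene -> xyz, gap")
for n,a,b in(("faulty",(213.4,207.3),(371.5,328.4)),("pA",(271.8,268.5),(370.2,246.)),("pB",(408.5,201.),(220.1,202.5))):
    p,g=tri(ray(T,a),ray(S,b)); print(n,p.round(4),round(g,4))
for c in("red","green","blue"):
    a,b=blobs(T["img"],c)[0],blobs(S["img"],c)[0]
    p,g=tri(ray(T,cen(a)),ray(S,cen(b))); print(c,"tray centroid",p.round(4),round(g,4))
    q=np.array([plane(T,u,.012)[:2] for u in cv2.boxPoints(cv2.minAreaRect(a))],np.float32)
    ct,sz,_=cv2.minAreaRect(q); e=q-np.roll(q,1,0); l=e[np.argmax(np.linalg.norm(e,axis=1))]
    print("   rect",np.round(ct,4),np.round(sz,4),"long axis deg",np.degrees(np.arctan2(l[1],l[0])).round(1)%180)
def sil(s,uv,w=32,t=26):
    L=cv2.cvtColor(s["img"],cv2.COLOR_RGB2LAB).astype(float); u,v=uv
    w2=L[v-w:v+w,u-w:u+w]; m=(np.linalg.norm(w2-np.median(w2,axis=(0,1)),axis=2)>t).astype(np.uint8)
    c=max(cv2.findContours(m,cv2.RETR_EXTERNAL,cv2.CHAIN_APPROX_NONE)[0],key=cv2.contourArea)
    return c+np.array([u-w,v-w])
if __name__=="__main__":
  for n,uv,us in(("faulty",(213,202),(369,338)),("pA",(273,262),(366,254)),("pB",(407,196),(216,210)),("bat",(350,256),(304,212)),("cell",(218,145),0),("cap",(406,143),0),("bottle",(194,322),0)):
    c=sil(T,uv); z=.015
    if n in("cell","cap"): z=.008
    q=np.array([plane(T,u,z)[:2] for u in c[:,0]],np.float32); r=cv2.minAreaRect(q); b=cv2.boxPoints(r)
    e=b-np.roll(b,1,0); l=e[np.argmax(np.linalg.norm(e,axis=1))]
    h=""
    if us: p,g=tri(ray(T,cen(c)),ray(S,cen(sil(S,us,40)))); h=(p.round(4),round(g,4))
    print(n,np.round(r[0],4),np.round(r[1],4),"axis",(np.degrees(np.arctan2(l[1],l[0]))%180).round(1),h)
E
python3 meas.py
```

```text
tags: top,scene -> xyz, gap
faulty [0.5585 0.201  0.0297] 0.0005
pA [0.4305 0.0752 0.0304] 0.0001
pB [ 0.577  -0.2132  0.0289] 0.0002
red tray centroid [0.6698 0.014  0.0015] 0.0023
   rect [0.6673 0.0141] [0.1845 0.1421] long axis deg 6.199997
green tray centroid [ 0.514  -0.3932 -0.0023] 0.0029
   rect [ 0.5128 -0.3874] [0.1843 0.1441] long axis deg 6.300003
blue tray centroid [0.4983 0.3979 0.0008] 0.0002
   rect [0.4978 0.3942] [0.1856 0.1454] long axis deg 14.199997
faulty [0.5709 0.2053] [0.0977 0.0513] axis 18.7 (array([0.5705, 0.2046, 0.0079]), np.float64(0.0006))
pA [0.4441 0.0751] [0.0494 0.0957] axis 178.0 (array([0.4395, 0.0736, 0.0066]), np.float64(0.0044))
pB [ 0.5901 -0.2115] [0.0962 0.052 ] axis 2.1 (array([ 0.5908, -0.2117,  0.0119]), np.float64(0.001))
bat [ 0.458 -0.089] [0.0478 0.0893] axis 153.9 (array([ 0.4578, -0.0892,  0.0112]), np.float64(0.0))
cell [0.7014 0.203 ] [0.011  0.0093] axis 45.7 
cap [ 0.7072 -0.2117] [0.0342 0.0394] axis 135.7 
bottle [0.3296 0.2229] [0.0598 0.0603] axis 133.8
```

```bash
cat > go.py <<'E'
# usage: go.py x y z yaw  -> row (cm, deg) from the pose now
import sys; from h import *; from plant import ctrl
o=ctrl.get_obs(); t=np.array(sys.argv[1:5],float)
A=R.from_euler("xyz",o["orientation"],degrees=True); B=R.from_euler("xyz",[180,0,t[3]],degrees=True)
print(round(o["clock"],2),o["tool_pos"].round(4),o["orientation"].round(2),"open",round(o["opening"],4),o["gripper_force"].round(1),"F",o["force"].round(1))
print("shift cm",(A.inv().apply(t[:3]-o["tool_pos"])*100).round(2),"turn",(A.inv()*B).as_rotvec(degrees=True).round(1))
E
python3 go.py .571 .205 .13 18.7
python3 - <<'E'
from h import *; import pickle
d=pickle.load(open("s0.pkl","rb")); T,S=d["top"],d["scene"]
def quad(c):
    h=cv2.convexHull(c)
    for e in range(2,40):
        a=cv2.approxPolyDP(h,e,True)
        if len(a)==4: return a[:,0].astype(float)
for c in("red","green","blue"):
    a,b=quad(blobs(T["img"],c)[0]),quad(blobs(S["img"],c)[0]); P=[]
    for u in a:
        P.append(min((tri(ray(T,u),ray(S,v)) for v in b),key=lambda x:x[1]+10*abs(x[0][2]-.016)))
    P0=np.array([p for p,g in P]); print(c,P0.round(3).tolist(),[round(g,3) for p,g in P],"mean",P0.mean(0).round(4))
# battery contacts
RG["brass"]=[(12,60,70),(32,255,255)]
for s,(u,v),w in((T,(350,256),24),(S,(304,212),30)):
    for b in blobs(s["img"][v-w:v+w,u-w:u+w],"brass",2): print(np.round(np.array(cen(b))+[u-w,v-w],1),cv2.contourArea(b))
E
```

```text
red [[0.765, -0.046, 0.012], [0.584, -0.064, 0.016], [0.569, 0.073, 0.009], [0.751, 0.093, 0.007]] [np.float64(0.003), np.float64(0.002), np.float64(0.002), np.float64(0.001)] mean [0.6673 0.014  0.0112]
green [[0.61, -0.449, 0.009], [0.432, -0.474, -0.006], [0.417, -0.326, 0.016], [0.593, -0.308, 0.011]] [np.float64(0.002), np.float64(0.001), np.float64(0.0), np.float64(0.003)] mean [ 0.5129 -0.3894  0.0074]
blue [[0.603, 0.348, 0.012], [0.428, 0.302, 0.014], [0.395, 0.438, 0.018], [0.568, 0.485, 0.009]] [np.float64(0.002), np.float64(0.001), np.float64(0.002), np.float64(0.001)] mean [0.4987 0.3936 0.0131]
[357.1 241.7] 67.0
[287.1 210.8] 46.5Traceback (most recent call last):
  File "go.py", line 5, in <module>
    print(round(o["clock"],2),o["tool_pos"].round(4),o["orientation"].round(2),"open",round(o["opening"],4),o["gripper_force"].round(1),"F",o["force"].round(1))
                                                                                                            ^^^^^^^^^^^^^^^^^^^^^^^^
AttributeError: 'float' object has no attribute 'round'
```

```bash
sed -i 's/o\["gripper_force"\].round(1)/round(o["gripper_force"],1)/' go.py
python3 go.py .571 .205 .13 18.7
python3 -c "
from h import *;import pickle
d=pickle.load(open('s0.pkl','rb'));print(tri(ray(d['top'],(357.1,241.7)),ray(d['scene'],(287.1,210.8))))"
```

```text
0.15 [0.2824 0.6127 0.2258] [ 1.7993e+02 -1.0000e-02 -2.4740e+01] open 0.0876 0.0 F [-0.  -0.4 -0.3]
shift cm [43.28 24.94  9.62] turn [  0.1   0.  -43.4]
(array([ 0.48878246, -0.1039495 ,  0.02802568]), np.float64(0.0007714423938358156))
```

The manual's scale: shifts go in shares of 40 cm and turns go in shares of 360 degrees. Converting my numbers, 27 cm / 40 = 0.675, 23.8 cm / 40 = 0.595, -28 degrees / 360 = -0.0778.

Request:
send_rows --plan '[[[0.085,0.05,0.02,0,0,-0.0097],[0.17,0.1,0.04,0,0,-0.0194],[0.255,0.15,0.06,0,0,-0.0292],[0.34,0.1975,0.08,0,0,-0.0389],[0.425,0.2475,0.1,0,0,-0.0486],[0.51,0.295,0.115,0,0,-0.0583],[0.595,0.3425,0.135,0,0,-0.0681],[0.675,0.39,0.15,0,0,-0.0778]]]' --fingers 1

```text
clock: 0.82
tool_pos: [0.4631, 0.3564, 0.1659]
orientation: [180.0, 0.0, 3.4]
force: [0.4, 0.7, -0.7]
opening: 0.0876
gripper_force: 0.0
```

```bash
python3 go.py .571 .205 .13 18.7
```

```text
0.82 [0.4631 0.3564 0.1659] [1.7998e+02 2.0000e-02 3.4400e+00] open 0.0876 0.0 F [ 0.4  0.7 -0.7]
shift cm [ 9.87 15.76  3.6 ] turn [  0.    0.  -15.3]
```

In the tool's units: 15.8 cm / 40 = 0.395, 3.6 cm / 40 = 0.09, -15.3 degrees / 360 = -0.0425.

Request:
send_rows --plan '[[[0.05,0.08,0.0175,0,0,-0.0083],[0.1,0.16,0.035,0,0,-0.0167],[0.15,0.24,0.055,0,0,-0.025],[0.2,0.32,0.0725,0,0,-0.0333],[0.235,0.375,0.085,0,0,-0.0403],[0.2475,0.395,0.09,0,0,-0.0425],[0.2475,0.395,0.09,0,0,-0.0425]]]'

```text
clock: 1.4
tool_pos: [0.5709, 0.2037, 0.1294]
orientation: [180.0, 0.1, 18.4]
force: [0.5, 0.9, 0.8]
opening: 0.0876
gripper_force: 0.0
```

```bash
python3 go.py .571 .205 .004 18.7; python3 - <<'E'
from plant import ctrl; from h import *; import pickle
s=ctrl.snapshot("wrist"); pickle.dump(s,open("w1.pkl","wb")); cv2.imwrite("pics/w1.png",s["img"][:,:,::-1])
b=blobs(s["img"],"red",300)
for c in b: print(np.round(cen(c),1),cv2.contourArea(c),plane(s,cen(c),.03,True).round(4))
E
```

```text
1.4 [0.5709 0.2037 0.1294] [1.7996e+02 1.1000e-01 1.8420e+01] open 0.0876 0.0 F [0.5 0.9 0.8]
shift cm [ 0.08 -0.13 12.54] turn [ 0.   0.1 -0.3]
[542.1 196.5] 25885.5 [0.6682 0.0433 0.03  ]
[312.6 260.6] 1872.5 [0.5599 0.201  0.03  ]
```

View pics/w1.png

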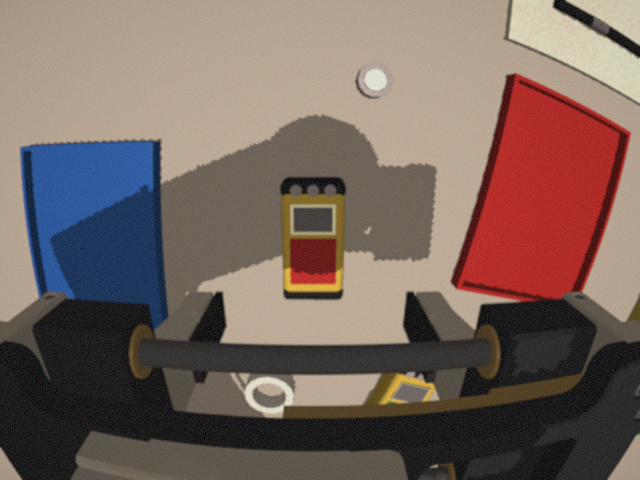

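The wrist view shows the faulty detector upright at (313,240), midway between the fingers at columns 215 and 415. Its tag position agrees with the first fix to about 1.5 mm. I descend and grip.

In the tool's units: 12.3 cm / 40 = 0.3075, 12 cm / 40 = 0.3.

Request:
send_rows --plan '[[[0,-0.0025,0.0625,0,0,0],[0,-0.0025,0.125,0,0,0],[0.0025,-0.0025,0.1875,0,0,0],[0.0025,-0.0025,0.2375,0,0,0],[0.0025,-0.0025,0.275,0,0,0],[0.0025,-0.0025,0.3,0,0,0],[0.0025,-0.0025,0.3075,0,0,0],[0.0025,-0.0025,0.3075,0,0,0]]]'

```text
clock: 2.12
tool_pos: [0.5705, 0.208, 0.0072]
orientation: [180.0, 0.0, 18.6]
force: [-0.7, 0.9, -0.1]
opening: 0.0876
gripper_force: 0.0
```

Request:
send_rows --plan '[[[0,0,0,0,0,0],[0,0,0,0,0,0],[0,0,0,0,0,0],[0,0,0,0,0,0],[0,0,0,0,0,0],[0,0,0,0,0,0],[0,0,0,0,0,0],[0,0,0,0,0,0]]]' --fingers 0

```text
clock: 2.78
tool_pos: [0.5711, 0.2073, 0.0078]
orientation: [180.0, -0.0, 18.6]
force: [0.2, -1.7, 3.7]
opening: 0.0456
gripper_force: 30.0
```

In the tool's units: -8 cm / 40 = -0.2, -6.5 cm / 40 = -0.1625.

Request:
send_rows --plan '[[[0,0,-0.025,0,0,0],[0,0,-0.0625,0,0,0],[0,0,-0.1125,0,0,0],[0,0,-0.1625,0,0,0],[0,0,-0.2,0,0,0],[0,0,-0.2,0,0,0],[0,0,-0.2,0,0,0]]]'

```text
clock: 3.37
tool_pos: [0.571, 0.2079, 0.0884]
orientation: [-179.9, -0.1, 18.5]
force: [0.8, -0.3, -3.0]
opening: 0.0457
gripper_force: 30.0
```

```bash
python3 go.py .667 .014 .085 6.2
```

```text
3.37 [0.571  0.2079 0.0884] [-1.7994e+02 -9.0000e-02  1.8550e+01] open 0.0457 30.0 F [ 0.8 -0.3 -3. ]
shift cm [ 2.93 21.43  0.33] turn [-0.1 -0.1 12.3]
```

In the tool's units: 21.4 cm / 40 = 0.535, 18.5 cm / 40 = 0.4625, 12.3 degrees / 360 = 0.0342.

Request:
send_rows --plan '[[[0.0075,0.05,0,0,0,0.0033],[0.0175,0.125,0,0,0,0.0083],[0.03,0.2125,0,0,0,0.0139],[0.0425,0.3,0,0,0,0.0194],[0.055,0.3875,0,0,0,0.025],[0.065,0.4625,0.005,0,0,0.0306],[0.0725,0.5125,0.0075,0,0,0.0333],[0.0725,0.535,0.0075,0,0,0.0342]]]'

```text
clock: 4.03
tool_pos: [0.6662, 0.0109, 0.0822]
orientation: [180.0, 0.2, 6.0]
force: [1.0, 0.3, -2.8]
opening: 0.0454
gripper_force: 30.0
```

Request:
send_rows --plan '[[[0,0,0,0,0,0],[0,0,0,0,0,0],[0,0,0,0,0,0]]]'

```text
clock: 4.28
tool_pos: [0.6657, 0.0145, 0.0838]
orientation: [-180.0, 0.1, 6.3]
force: [-0.3, -0.1, -3.0]
opening: 0.0458
gripper_force: 30.0
```

```bash
python3 go.py .667 .014 .012 6.2; python3 - <<'E'
from plant import ctrl; from h import *
s=ctrl.snapshot("wrist"); cv2.imwrite("pics/w2.png",s["img"][:,:,::-1])
E
```

```text
4.28 [0.6657 0.0145 0.0838] [-1.7999e+02  8.0000e-02  6.2900e+00] open 0.0458 30.0 F [-0.3 -0.1 -3. ]
shift cm [0.13 0.07 7.18] turn [-0.   0.1  0.1]
```

View pics/w2.png

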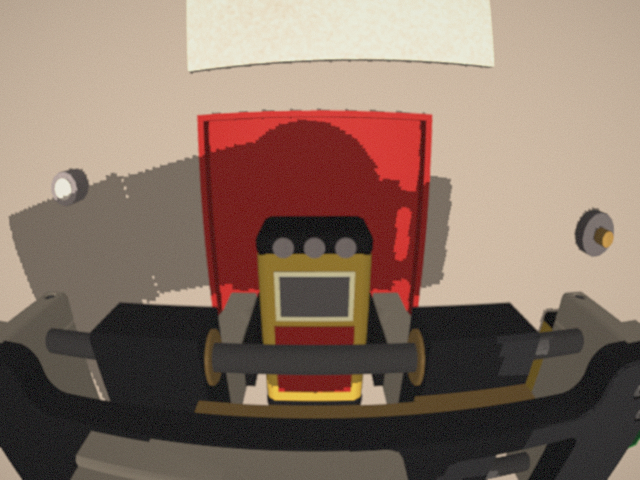

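The red tray is centred under the held detector: walls at columns 205 and 425, detector at 315 and level. I lower it gently.

In the tool's units: 7.1 cm / 40 = 0.1775, 7 cm / 40 = 0.175.

Request:
send_rows --plan '[[[0,0,0.0375,0,0,0],[0.0025,0,0.08,0,0,0],[0.0025,0,0.12,0,0,0],[0.0025,0,0.145,0,0,0],[0.0025,0,0.1625,0,0,0],[0.0025,0,0.17,0,0,0],[0.0025,0,0.175,0,0,0],[0.0025,0,0.1775,0,0,0]]]'

```text
clock: 5.0
tool_pos: [0.6679, 0.0142, 0.014]
orientation: [180.0, -0.0, 6.3]
force: [-0.3, 0.4, -2.5]
opening: 0.0458
gripper_force: 30.0
```

Request:
send_rows --plan '[[[0,0,0,0,0,0],[0,0,0,0,0,0]]]'

```text
clock: 5.17
tool_pos: [0.6679, 0.0141, 0.0143]
orientation: [-180.0, -0.1, 6.3]
force: [-1.4, -0.8, -2.5]
opening: 0.0457
gripper_force: 30.0
```

Not touching yet; about 2 mm is left.

In the tool's units: 0.25 cm / 40 = 0.0063, 0.2 cm / 40 = 0.005.

Request:
send_rows --plan '[[[0,0,0.0025,0,0,0],[0,0,0.005,0,0,0],[0,0,0.0063,0,0,0],[0,0,0.0063,0,0,0],[0,0,0.0063,0,0,0]]]'

```text
clock: 5.58
tool_pos: [0.6678, 0.014, 0.0118]
orientation: [180.0, -0.0, 6.3]
force: [-2.9, 0.5, 6.4]
opening: 0.0456
gripper_force: 30.0
```

Contact is at 6.4 N with the TCP at 11.8 mm, exactly the 4 mm floor offset. I release and rise.

Request:
send_rows --plan '[[[0,0,0,0,0,0],[0,0,0,0,0,0],[0,0,0,0,0,0],[0,0,0,0,0,0],[0,0,0,0,0,0],[0,0,0,0,0,0]]]' --fingers 0.75

```text
clock: 6.08
tool_pos: [0.6675, 0.014, 0.0109]
orientation: [180.0, 0.0, 6.3]
force: [1.2, 0.0, 0.1]
opening: 0.0656
gripper_force: 0.0
```

Request:
send_rows --plan '[[[0,0,-0.025,0,0,0],[0,0,-0.0625,0,0,0],[0,0,-0.1125,0,0,0],[0,0,-0.175,0,0,0],[0,0,-0.2375,0,0,0],[0,0,-0.275,0,0,0],[0,0,-0.2875,0,0,0],[0,0,-0.2875,0,0,0]]]'

```text
clock: 6.75
tool_pos: [0.6684, 0.0142, 0.1285]
orientation: [-180.0, -0.2, 6.3]
force: [-0.1, 0.7, 0.2]
opening: 0.0655
gripper_force: 0.0
```

```bash
cat > look.py <<'E'
import sys; from plant import ctrl; from h import *
s=ctrl.snapshot("wrist"); cv2.imwrite(f"pics/{sys.argv[1]}.png",s["img"][:,:,::-1])
for a in sys.argv[2:]:
    for c in blobs(s["img"],a,300): print(a,np.round(cen(c),1),cv2.contourArea(c),plane(s,cen(c),.03,True).round(4),"rect",np.round(cv2.minAreaRect(c)[2],1))
E
python3 go.py .444 .075 .13 -2; python3 look.py w3
```

```text
6.75 [0.6684 0.0142 0.1285] [-179.97   -0.21    6.27] open 0.0655 0.0 F [-0.1  0.7  0.2]
shift cm [-21.65  -8.5   -0.23] turn [-0.  -0.2  8.3]
```

View pics/w3.png

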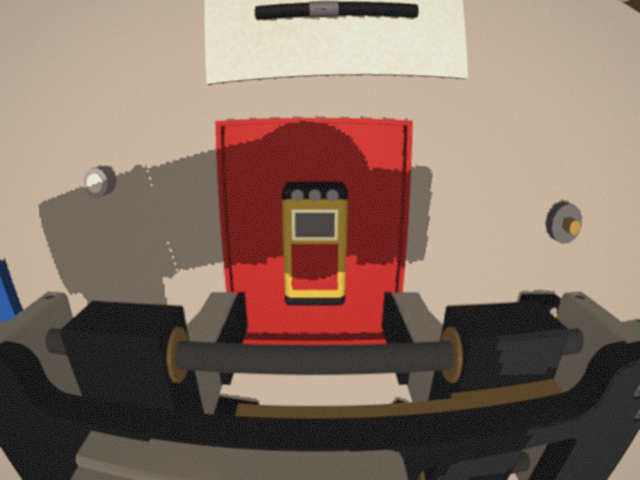

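The faulty detector lies flat and released in the middle of the red tray, at (315,243). Next is passed_a.

In the tool's units: -21.6 cm / 40 = -0.54, -8.5 cm / 40 = -0.2125, 8.3 degrees / 360 = 0.0231.

Request:
send_rows --plan '[[[-0.0625,-0.025,0,0,0,0.0028],[-0.15,-0.06,0,0,0,0.0067],[-0.245,-0.095,0,0,0,0.0106],[-0.3375,-0.1325,0,0,0,0.0144],[-0.425,-0.1675,-0.0025,0,0,0.0183],[-0.5,-0.195,-0.005,0,0,0.0211],[-0.54,-0.2125,-0.005,0,0,0.0231],[-0.54,-0.2125,-0.005,0,0,0.0231]]]' --fingers 1

```text
clock: 7.47
tool_pos: [0.4395, 0.0745, 0.1272]
orientation: [180.0, 0.1, -2.0]
force: [0.2, -0.6, 0.5]
opening: 0.0876
gripper_force: 0.0
```

Request:
send_rows --plan '[[[0,0,0,0,0,0],[0,0,0,0,0,0]]]'

```text
clock: 7.63
tool_pos: [0.4437, 0.075, 0.1277]
orientation: [180.0, 0.0, -2.0]
force: [-0.3, 0.6, -0.4]
opening: 0.0874
gripper_force: 0.0
```

```bash
python3 go.py .444 .075 .007 -2; python3 look.py w4 green
```

```text
7.63 [0.4437 0.075  0.1277] [ 1.7998e+02  2.0000e-02 -2.0000e+00] open 0.0874 0.0 F [-0.3  0.6 -0.4]
shift cm [ 4.000e-02 -1.000e-02  1.207e+01] turn [0. 0. 0.]
green [314.2 262.7] 1811.5 [0.4317 0.0754 0.03  ] rect 90.0
green [630.3  92.2] 628.0 [ 0.5775 -0.2095  0.03  ] rect -0.0
```

Tag at (0.432, 0.075), axis aligned: this agrees with the first fix. I descend and grip.

In the tool's units: 12.1 cm / 40 = 0.3025, 11.8 cm / 40 = 0.295.

Request:
send_rows --plan '[[[0,0,0.0625,0,0,0],[0,0,0.125,0,0,0],[0,0,0.1875,0,0,0],[0,0,0.2375,0,0,0],[0,0,0.275,0,0,0],[0,0,0.295,0,0,0],[0,0,0.3025,0,0,0],[0,0,0.3025,0,0,0]]]'

```text
clock: 8.35
tool_pos: [0.4436, 0.0745, 0.0063]
orientation: [179.9, 0.1, -2.1]
force: [-0.9, 0.6, 1.1]
opening: 0.0874
gripper_force: 0.0
```

Request:
send_rows --plan '[[[0,0,0,0,0,0],[0,0,0,0,0,0],[0,0,0,0,0,0],[0,0,0,0,0,0],[0,0,0,0,0,0],[0,0,0,0,0,0],[0,0,0,0,0,0],[0,0,0,0,0,0]]]' --fingers 0

```text
clock: 9.02
tool_pos: [0.4436, 0.075, 0.0073]
orientation: [-180.0, -0.0, -2.0]
force: [-0.9, 0.4, 3.4]
opening: 0.046
gripper_force: 30.0
```

In the tool's units: -8 cm / 40 = -0.2, -6.5 cm / 40 = -0.1625.

Request:
send_rows --plan '[[[0,0,-0.025,0,0,0],[0,0,-0.0625,0,0,0],[0,0,-0.1125,0,0,0],[0,0,-0.1625,0,0,0],[0,0,-0.2,0,0,0],[0,0,-0.2,0,0,0],[0,0,-0.2,0,0,0]]]'

```text
clock: 9.6
tool_pos: [0.4435, 0.0751, 0.0872]
orientation: [-179.9, -0.1, -2.1]
force: [0.2, -0.0, -3.1]
opening: 0.0455
gripper_force: 30.0
```

```bash
python3 - <<'E'
from h import *
c=np.array([.513,-.389]);a=np.radians(6.3);x=np.array([np.cos(a),np.sin(a)])
print("slots",c-.038*x,c+.038*x)
E
python3 go.py .475 -.393 .085 -83.7
```

```text
slots [ 0.47522948 -0.3931699 ] [ 0.55077052 -0.3848301 ]
9.6 [0.4435 0.0751 0.0872] [-1.7994e+02 -5.0000e-02 -2.0600e+00] open 0.0455 30.0 F [ 0.2 -0.  -3.1]
shift cm [ 4.82 46.66  0.18] turn [-0.1 -0.  81.6]
```

In the tool's units: 25.4 cm / 40 = 0.635, 22 cm / 40 = 0.55, 45 degrees / 360 = 0.125.

Request:
send_rows --plan '[[[0.005,0.05,0,0,0,0.0111],[0.0125,0.125,0,0,0,0.025],[0.0225,0.21,0,0,0,0.0417],[0.03,0.295,0,0,0,0.0583],[0.04,0.38,0,0,0,0.075],[0.0475,0.465,0,0,0,0.0917],[0.0575,0.55,0,0,0,0.1083],[0.065,0.635,0,0,0,0.125]]]'

```text
clock: 10.27
tool_pos: [0.4593, -0.1814, 0.0854]
orientation: [179.9, 0.1, -47.3]
force: [1.1, 0.1, -3.0]
opening: 0.0457
gripper_force: 30.0
```

```bash
python3 go.py .475 -.393 .085 -83.7
```

```text
10.27 [ 0.4593 -0.1814  0.0854] [ 1.7991e+02  1.1000e-01 -4.7350e+01] open 0.0457 30.0 F [ 1.1  0.1 -3. ]
shift cm [16.62 13.18  0.03] turn [ 0.1  0.1 36.4]
```

In the tool's units: 16.6 cm / 40 = 0.415, 16.2 cm / 40 = 0.405, 36.4 degrees / 360 = 0.1011.

Request:
send_rows --plan '[[[0.0625,0.05,0,0,0,0.0153],[0.125,0.1,0,0,0,0.0306],[0.1875,0.15,0,0,0,0.0458],[0.25,0.2,0,0,0,0.0611],[0.3125,0.25,0,0,0,0.0764],[0.37,0.295,0,0,0,0.0917],[0.405,0.32,0,0,0,0.1],[0.415,0.33,0,0,0,0.1011]]]'

```text
clock: 10.93
tool_pos: [0.476, -0.3935, 0.0844]
orientation: [179.8, 0.1, -83.8]
force: [0.8, -0.2, -3.2]
opening: 0.0455
gripper_force: 30.0
```

Request:
send_rows --plan '[[[0,0,0,0,0,0],[0,0,0,0,0,0],[0,0,0,0,0,0]]]'

```text
clock: 11.18
tool_pos: [0.4764, -0.3901, 0.0862]
orientation: [179.9, 0.1, -83.4]
force: [-0.8, 0.6, -2.7]
opening: 0.046
gripper_force: 30.0
```

```bash
python3 go.py .475 -.393 .012 -83.7;python3 look.py w5
```

```text
11.18 [ 0.4764 -0.3901  0.0862] [ 1.7993e+02  6.0000e-02 -8.3350e+01] open 0.046 30.0 F [-0.8  0.6 -2.7]
shift cm [0.28 0.17 7.42] turn [0.1 0.1 0.3]
```

View pics/w5.png

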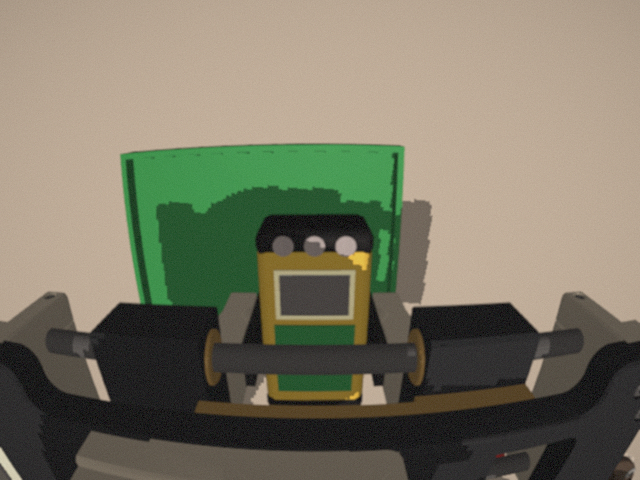

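The tray rim corners show at (122,154) and (404,147), with the detector held straight at column 315. I check the slot against the rim from this view.

```bash
python3 - <<'E'
from plant import ctrl; from h import *
s=ctrl.snapshot("wrist")
c=np.array([.513,-.389]);a=np.radians(6.3);M=np.array([[np.cos(a),np.sin(a)],[-np.sin(a),np.cos(a)]])
for n,u in(("L",(122,154)),("R",(404,147)),("R2",(400,250)),("top",(260,145))): print(n,(M@(plane(s,u,.016,True)[:2]-c)).round(4))
o=ctrl.get_obs(); print("tcp",M@(o["tool_pos"][:2]-c))
E
```

```text
L [ 0.0931 -0.0702]
R [-0.0907 -0.0712]
R2 [-0.0922 -0.0039]
top [-0.0019 -0.0712]
tcp [-0.03592267  0.00280032]
```

The rim agrees within 2 mm (expected ±93 and -72.5 mm). I lower.

In the tool's units: 7.3 cm / 40 = 0.1825, 7.2 cm / 40 = 0.18, 0.3 degrees / 360 = 0.0008.

Request:
send_rows --plan '[[[0.0025,0.0025,0.0375,0,0,0],[0.005,0.005,0.08,0,0,0.0008],[0.005,0.005,0.12,0,0,0.0008],[0.005,0.005,0.1475,0,0,0.0008],[0.005,0.005,0.1675,0,0,0.0008],[0.005,0.005,0.1775,0,0,0.0008],[0.005,0.005,0.18,0,0,0.0008],[0.005,0.005,0.1825,0,0,0.0008]]]'

```text
clock: 11.95
tool_pos: [0.4757, -0.3936, 0.0145]
orientation: [-180.0, -0.0, -83.7]
force: [-0.3, 0.9, -3.1]
opening: 0.0455
gripper_force: 30.0
```

In the tool's units: 0.1 cm / 40 = 0.0025, 0.05 cm / 40 = 0.0013.

Request:
send_rows --plan '[[[0,0,0.0013,0,0,0],[0,0,0.0025,0,0,0],[0,0,0.0025,0,0,0],[0,0,0.0025,0,0,0]]]'

```text
clock: 12.28
tool_pos: [0.4754, -0.3937, 0.0135]
orientation: [-180.0, -0.0, -83.7]
force: [-0.1, 0.2, -2.8]
opening: 0.0457
gripper_force: 30.0
```

In the tool's units: 0.25 cm / 40 = 0.0063, 0.2 cm / 40 = 0.005.

Request:
send_rows --plan '[[[0,0,0.0025,0,0,0],[0,0,0.005,0,0,0],[0,0,0.0063,0,0,0],[0,0,0.0063,0,0,0],[0,0,0.0063,0,0,0]]]'

```text
clock: 12.7
tool_pos: [0.4753, -0.3936, 0.0113]
orientation: [-180.0, -0.0, -83.7]
force: [-1.6, 2.1, 6.2]
opening: 0.0459
gripper_force: 30.0
```

Request:
send_rows --plan '[[[0,0,0,0,0,0],[0,0,0,0,0,0],[0,0,0,0,0,0],[0,0,0,0,0,0],[0,0,0,0,0,0]]]' --fingers 0.62

```text
clock: 13.12
tool_pos: [0.4752, -0.3936, 0.0105]
orientation: [-180.0, -0.0, -83.7]
force: [-0.4, 0.1, 0.6]
opening: 0.054
gripper_force: 0.0
```

In the tool's units: -12 cm / 40 = -0.3, -11 cm / 40 = -0.275.

Request:
send_rows --plan '[[[0,0,-0.0175,0,0,0],[0,0,-0.05,0,0,0],[0,0,-0.1,0,0,0],[0,0,-0.1625,0,0,0],[0,0,-0.225,0,0,0],[0,0,-0.275,0,0,0],[0,0,-0.3,0,0,0],[0,0,-0.3,0,0,0]]]'

```text
clock: 13.78
tool_pos: [0.4766, -0.3943, 0.1337]
orientation: [-179.8, -0.2, -83.7]
force: [0.1, 0.0, 0.4]
opening: 0.0544
gripper_force: 0.0
```

```bash
python3 go.py .590 -.2115 .13 2.1; python3 look.py w6 green
```

```text
13.78 [ 0.4766 -0.3943  0.1337] [-1.7976e+02 -1.6000e-01 -8.3720e+01] open 0.0544 0.0 F [0.1 0.  0.4]
shift cm [-16.93 -13.27   0.38] turn [ -0.1  -0.3 -85.8]
green [274.3 229.1] 35997.5 [ 0.5081 -0.4026  0.03  ] rect 90.0
```

View pics/w6.png

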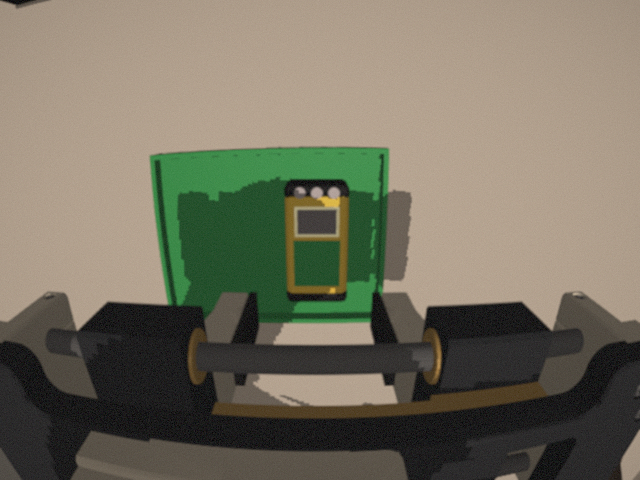

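passed_a lies flat and straight in the right slot at (317,240), leaving the left slot free. Next is passed_b.

In the tool's units: -12.8 cm / 40 = -0.32, -11.2 cm / 40 = -0.28, -50 degrees / 360 = -0.1389.

Request:
send_rows --plan '[[[-0.02,-0.015,0,0,0,-0.0139],[-0.06,-0.0475,0,0,0,-0.0319],[-0.105,-0.08,0,0,0,-0.05],[-0.15,-0.115,0,0,0,-0.0681],[-0.195,-0.15,0,0,0,-0.0861],[-0.24,-0.185,0.0025,0,0,-0.1042],[-0.28,-0.22,0.005,0,0,-0.1222],[-0.32,-0.25,0.005,0,0,-0.1389]]]' --fingers 1

```text
clock: 14.5
tool_pos: [0.5603, -0.2541, 0.1266]
orientation: [179.9, 0.2, -33.4]
force: [0.4, -0.1, -0.0]
opening: 0.0878
gripper_force: 0.0
```

```bash
python3 go.py .590 -.2115 .13 2.1
```

```text
14.5 [ 0.5603 -0.2541  0.1266] [ 1.7994e+02  1.6000e-01 -3.3410e+01] open 0.0878 0.0 F [ 0.4 -0.1 -0. ]
shift cm [ 0.13 -5.19 -0.35] turn [  0.    0.2 -35.5]
```

In the tool's units: -5.1 cm / 40 = -0.1275, -4.8 cm / 40 = -0.12, -35.5 degrees / 360 = -0.0986.

Request:
send_rows --plan '[[[0,-0.025,0,0,0,-0.0181],[0,-0.05,0,0,0,-0.0361],[0,-0.075,0,0,0,-0.0542],[0,-0.1,0,0,0,-0.0722],[0.0025,-0.12,0,0,0,-0.0889],[0.0025,-0.1275,-0.005,0,0,-0.0972],[0.0025,-0.1275,-0.0075,0,0,-0.0986],[0.0025,-0.1275,-0.0075,0,0,-0.0986]]]'

```text
clock: 15.17
tool_pos: [0.5893, -0.2133, 0.1304]
orientation: [-180.0, 0.1, 1.7]
force: [-0.5, -0.9, -1.4]
opening: 0.0876
gripper_force: 0.0
```

```bash
python3 go.py .590 -.2115 .007 2.1; python3 look.py w7 green yellow
```

```text
15.17 [ 0.5893 -0.2133  0.1304] [-1.7998e+02  1.1000e-01  1.7000e+00] open 0.0876 0.0 F [-0.5 -0.9 -1.4]
shift cm [ 0.1  -0.17 12.34] turn [-0.   0.1 -0.4]
green [498.1 263.6] 11105.0 [ 0.5784 -0.3629  0.03  ] rect 85.8
green [312.5 260.1] 1768.0 [ 0.5781 -0.2123  0.03  ] rect 88.0
yellow [312.3 241.8] 5562.0 [ 0.5923 -0.2118  0.03  ] rect 0.0
yellow [ 46.5 136.5] 1933.5 [0.6776 0.0101 0.03  ] rect 81.0
```

In the tool's units: 12.3 cm / 40 = 0.3075, 12 cm / 40 = 0.3, -0.3 degrees / 360 = -0.0008.

Request:
send_rows --plan '[[[0,-0.0025,0.0625,0,0,0],[0.0025,-0.0025,0.125,0,0,-0.0008],[0.0025,-0.0025,0.1875,0,0,-0.0008],[0.0025,-0.0025,0.2425,0,0,-0.0008],[0.0025,-0.0025,0.28,0,0,-0.0008],[0.0025,-0.0025,0.3,0,0,-0.0008],[0.0025,-0.0025,0.3075,0,0,-0.0008],[0.0025,-0.0025,0.3075,0,0,-0.0008]]]'

```text
clock: 15.88
tool_pos: [0.5904, -0.2127, 0.008]
orientation: [-180.0, 0.1, 2.0]
force: [-0.1, -0.2, -0.1]
opening: 0.0878
gripper_force: 0.0
```

Request:
send_rows --plan '[[[0,0,0,0,0,0],[0,0,0,0,0,0],[0,0,0,0,0,0],[0,0,0,0,0,0],[0,0,0,0,0,0],[0,0,0,0,0,0],[0,0,0,0,0,0],[0,0,0,0,0,0]]]' --fingers 0

```text
clock: 16.55
tool_pos: [0.5909, -0.2124, 0.0088]
orientation: [180.0, -0.0, 2.1]
force: [-1.0, 0.6, 2.0]
opening: 0.0456
gripper_force: 30.0
```

Request:
send_rows --plan '[[[0,0,-0.025,0,0,0],[0,0,-0.0625,0,0,0],[0,0,-0.1125,0,0,0],[0,0,-0.1625,0,0,0],[0,0,-0.2,0,0,0],[0,0,-0.2,0,0,0],[0,0,-0.2,0,0,0]]]'

```text
clock: 17.13
tool_pos: [0.5911, -0.2124, 0.0896]
orientation: [-180.0, -0.1, 2.0]
force: [-0.7, -0.3, -2.2]
opening: 0.0456
gripper_force: 30.0
```

```bash
python3 go.py .551 -.385 .085 -83.7
```

```text
17.13 [ 0.5911 -0.2124  0.0896] [-1.80e+02 -1.10e-01  2.05e+00] open 0.0456 30.0 F [-0.7 -0.3 -2.2]
shift cm [-4.63 17.1   0.45] turn [-0.1 -0.1 85.7]
```

In the tool's units: 12.6 cm / 40 = 0.315, 11.2 cm / 40 = 0.28, 50 degrees / 360 = 0.1389.

Request:
send_rows --plan '[[[-0.0075,0.025,0,0,0,0.0139],[-0.0225,0.0725,0,0,0,0.0319],[-0.035,0.12,0,0,0,0.05],[-0.0475,0.1625,0,0,0,0.0681],[-0.06,0.205,0,0,0,0.0861],[-0.0725,0.245,0,0,0,0.1042],[-0.08,0.28,0,0,0,0.1222],[-0.09,0.315,0,0,0,0.1389]]]'

```text
clock: 17.8
tool_pos: [0.5581, -0.3402, 0.0869]
orientation: [179.9, 0.1, -48.3]
force: [0.6, -0.1, -2.4]
opening: 0.0457
gripper_force: 30.0
```

```bash
python3 go.py .551 -.385 .085 -83.7
```

```text
17.8 [ 0.5581 -0.3402  0.0869] [ 1.7993e+02  1.4000e-01 -4.8300e+01] open 0.0457 30.0 F [ 0.6 -0.1 -2.4]
shift cm [2.88 3.51 0.18] turn [ 0.1  0.1 35.4]
```

In the tool's units: 3.5 cm / 40 = 0.0875, 3.4 cm / 40 = 0.085, 35.4 degrees / 360 = 0.0983.

Request:
send_rows --plan '[[[0.0175,0.02,0,0,0,0.0181],[0.0325,0.04,0,0,0,0.0361],[0.045,0.0575,0,0,0,0.0542],[0.0575,0.0725,0,0,0,0.0722],[0.0675,0.085,0,0,0,0.0889],[0.0725,0.0875,0,0,0,0.0972],[0.0725,0.0875,0,0,0,0.0983],[0.0725,0.0875,0,0,0,0.0983]]]'

```text
clock: 18.47
tool_pos: [0.552, -0.3844, 0.0871]
orientation: [179.9, 0.1, -83.3]
force: [-0.0, -0.0, -1.4]
opening: 0.0458
gripper_force: 30.0
```

Request:
send_rows --plan '[[[0,0,0,0,0,0],[0,0,0,0,0,0]]]'

```text
clock: 18.63
tool_pos: [0.5526, -0.3843, 0.0881]
orientation: [180.0, 0.0, -83.2]
force: [-0.1, 0.3, -2.3]
opening: 0.0458
gripper_force: 30.0
```

```bash
python3 go.py .551 -.385 .0128 -83.7;python3 look.py w8
```

```text
18.63 [ 0.5526 -0.3843  0.0881] [ 1.7996e+02  3.0000e-02 -8.3240e+01] open 0.0458 30.0 F [-0.1  0.3 -2.3]
shift cm [0.06 0.16 7.53] turn [0.  0.  0.5]
```

View pics/w8.png

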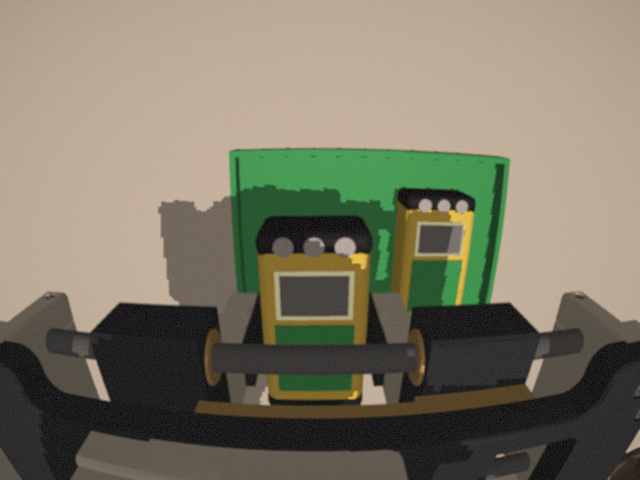

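The second detector hangs straight at column 315 over the free slot. The placed one is clear, with its left edge at about column 397. I lower.

In the tool's units: 7.4 cm / 40 = 0.185, 7.3 cm / 40 = 0.1825, 0.5 degrees / 360 = 0.0014.

Request:
send_rows --plan '[[[0.0025,0.0025,0.0375,0,0,0.0008],[0.0025,0.005,0.08,0,0,0.0014],[0.0025,0.005,0.12,0,0,0.0014],[0.0025,0.005,0.1475,0,0,0.0014],[0.0025,0.005,0.1675,0,0,0.0014],[0.0025,0.005,0.1775,0,0,0.0014],[0.0025,0.005,0.1825,0,0,0.0014],[0.0025,0.005,0.185,0,0,0.0014]]]'

```text
clock: 19.35
tool_pos: [0.5512, -0.386, 0.0148]
orientation: [-180.0, -0.0, -83.8]
force: [1.0, -0.1, -1.5]
opening: 0.0457
gripper_force: 30.0
```

In the tool's units: 0.1 cm / 40 = 0.0025, 0.05 cm / 40 = 0.0013.

Request:
send_rows --plan '[[[0,0,0.0013,0,0,0],[0,0,0.0025,0,0,0],[0,0,0.0025,0,0,0],[0,0,0.0025,0,0,0]]]'

```text
clock: 19.68
tool_pos: [0.5511, -0.386, 0.0141]
orientation: [-180.0, -0.0, -83.8]
force: [0.1, 1.1, -2.6]
opening: 0.0456
gripper_force: 30.0
```

In the tool's units: 0.17 cm / 40 = 0.0043, 0.15 cm / 40 = 0.0038.

Request:
send_rows --plan '[[[0,0,0.002,0,0,0],[0,0,0.0038,0,0,0],[0,0,0.0043,0,0,0],[0,0,0.0043,0,0,0],[0,0,0.0043,0,0,0]]]'

```text
clock: 20.1
tool_pos: [0.5511, -0.386, 0.0127]
orientation: [-180.0, -0.0, -83.8]
force: [-2.5, 1.7, 6.0]
opening: 0.0458
gripper_force: 30.0
```

Request:
send_rows --plan '[[[0,0,0,0,0,0],[0,0,0,0,0,0],[0,0,0,0,0,0],[0,0,0,0,0,0],[0,0,0,0,0,0]]]' --fingers 0.6

```text
clock: 20.52
tool_pos: [0.5509, -0.3859, 0.0117]
orientation: [180.0, 0.0, -83.8]
force: [-0.3, -0.4, 0.3]
opening: 0.0526
gripper_force: 0.0
```

In the tool's units: -12 cm / 40 = -0.3, -11 cm / 40 = -0.275.

Request:
send_rows --plan '[[[0,0,-0.0175,0,0,0],[0,0,-0.05,0,0,0],[0,0,-0.1,0,0,0],[0,0,-0.1625,0,0,0],[0,0,-0.225,0,0,0],[0,0,-0.275,0,0,0],[0,0,-0.3,0,0,0],[0,0,-0.3,0,0,0]]]'

```text
clock: 21.18
tool_pos: [0.5525, -0.3867, 0.1359]
orientation: [-179.7, -0.2, -83.8]
force: [0.3, 0.1, 0.3]
opening: 0.0527
gripper_force: 0.0
```

```bash
python3 go.py .458 -.089 .13 -26.1; python3 look.py w9
```

```text
21.18 [ 0.5525 -0.3867  0.1359] [-1.7971e+02 -1.7000e-01 -8.3820e+01] open 0.0527 0.0 F [0.3 0.1 0.3]
shift cm [-30.61   6.19   0.47] turn [ -0.2  -0.3 -57.7]
```

View pics/w9.png

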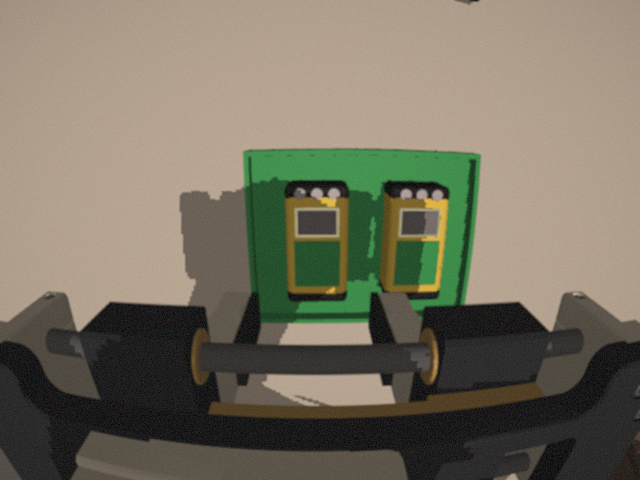

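Both green-tagged detectors lie flat, side by side in the green tray, at (317,240) and (415,240). Next is the battery.

In the tool's units: -24.5 cm / 40 = -0.6125, -21.5 cm / 40 = -0.5375, -46 degrees / 360 = -0.1278.

Request:
send_rows --plan '[[[-0.0375,0.0075,0,0,0,-0.0083],[-0.1125,0.0225,0,0,0,-0.0236],[-0.2,0.04,0,0,0,-0.0417],[-0.2875,0.0575,0.0025,0,0,-0.0597],[-0.375,0.075,0.005,0,0,-0.0778],[-0.4625,0.0925,0.0075,0,0,-0.0958],[-0.5375,0.1075,0.0075,0,0,-0.1111],[-0.6125,0.1225,0.01,0,0,-0.1278]]]' --fingers 1

```text
clock: 21.9
tool_pos: [0.4743, -0.1462, 0.1268]
orientation: [179.9, 0.1, -37.6]
force: [0.9, 0.9, 0.0]
opening: 0.0873
gripper_force: 0.0
```

```bash
python3 go.py .458 -.089 .13 -26.1
```

```text
21.9 [ 0.4743 -0.1462  0.1268] [ 1.7994e+02  9.0000e-02 -3.7570e+01] open 0.0873 0.0 F [0.9 0.9 0. ]
shift cm [-4.78 -3.54 -0.32] turn [  0.1   0.1 -11.5]
```

In the tool's units: -4.7 cm / 40 = -0.1175, -3.8 cm / 40 = -0.095, -11.5 degrees / 360 = -0.0319.

Request:
send_rows --plan '[[[-0.05,-0.0375,-0.0025,0,0,-0.0139],[-0.095,-0.07,-0.005,0,0,-0.025],[-0.1175,-0.0875,-0.0075,0,0,-0.0319],[-0.1175,-0.0875,-0.0075,0,0,-0.0319],[-0.1175,-0.0875,-0.0075,0,0,-0.0319],[-0.1175,-0.0875,-0.0075,0,0,-0.0319]]]'

```text
clock: 22.4
tool_pos: [0.46, -0.0914, 0.1303]
orientation: [180.0, 0.0, -26.4]
force: [0.0, -0.1, 0.2]
opening: 0.0879
gripper_force: 0.0
```

```bash
python3 go.py .458 -.089 .007 -26.1; python3 look.py w10
```

```text
22.4 [ 0.46   -0.0914  0.1303] [ 1.7996e+02  5.0000e-02 -2.6410e+01] open 0.0879 0.0 F [ 0.  -0.1  0.2]
shift cm [-0.28 -0.14 12.33] turn [ 0.   0.  -0.3]
```

View pics/w10.png

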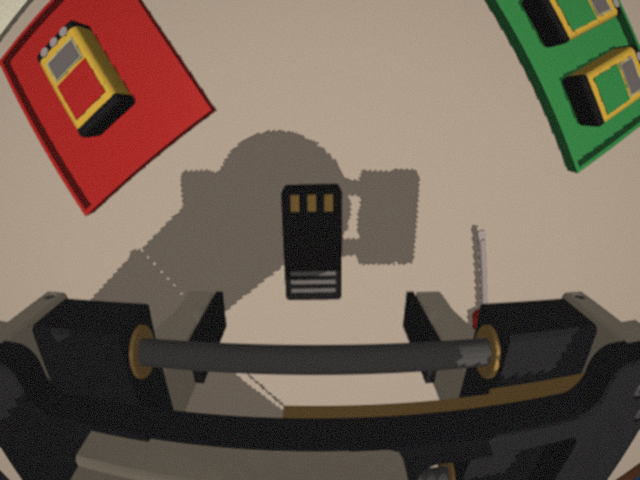

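The battery stands straight at (313,242), contacts up, with both fingers clear of it and of the screwdriver at column 480. I grip it.

In the tool's units: 12.3 cm / 40 = 0.3075, 12 cm / 40 = 0.3, -0.3 degrees / 360 = -0.0008.

Request:
send_rows --plan '[[[-0.0025,-0.0025,0.0625,0,0,0],[-0.005,-0.0025,0.125,0,0,-0.0008],[-0.005,-0.0025,0.1875,0,0,-0.0008],[-0.005,-0.0025,0.2425,0,0,-0.0008],[-0.005,-0.0025,0.28,0,0,-0.0008],[-0.005,-0.0025,0.3,0,0,-0.0008],[-0.005,-0.0025,0.3075,0,0,-0.0008],[-0.005,-0.0025,0.3075,0,0,-0.0008]]]'

```text
clock: 23.12
tool_pos: [0.4587, -0.0899, 0.0073]
orientation: [179.9, 0.1, -26.1]
force: [-0.2, -1.1, 1.5]
opening: 0.0878
gripper_force: 0.0
```

Request:
send_rows --plan '[[[0,0,0,0,0,0],[0,0,0,0,0,0],[0,0,0,0,0,0],[0,0,0,0,0,0],[0,0,0,0,0,0],[0,0,0,0,0,0],[0,0,0,0,0,0],[0,0,0,0,0,0]]]' --fingers 0

```text
clock: 23.78
tool_pos: [0.459, -0.0893, 0.008]
orientation: [-180.0, -0.0, -26.0]
force: [-1.0, 0.3, 2.2]
opening: 0.0441
gripper_force: 29.9
```

In the tool's units: -10 cm / 40 = -0.25, -9 cm / 40 = -0.225.

Request:
send_rows --plan '[[[0,0,-0.025,0,0,0],[0,0,-0.0625,0,0,0],[0,0,-0.1125,0,0,0],[0,0,-0.175,0,0,0],[0,0,-0.225,0,0,0],[0,0,-0.25,0,0,0],[0,0,-0.25,0,0,0],[0,0,-0.25,0,0,0]]]'

```text
clock: 24.45
tool_pos: [0.4587, -0.0892, 0.1078]
orientation: [-180.0, -0.0, -26.1]
force: [-0.8, -0.1, -3.0]
opening: 0.0439
gripper_force: 29.9
```

```bash
python3 go.py .52 .16 .11 -5; python3 go.py .498 .394 .11 14.2
```

```text
24.45 [ 0.4587 -0.0892  0.1078] [-1.7996e+02 -2.0000e-02 -2.6060e+01] open 0.0439 29.9 F [-0.8 -0.1 -3. ]
shift cm [ -5.44 -25.08  -0.21] turn [ -0.   -0.  -21.1]
24.45 [ 0.4587 -0.0892  0.1078] [-1.7996e+02 -2.0000e-02 -2.6060e+01] open 0.0439 29.9 F [-0.8 -0.1 -3. ]
shift cm [-17.7  -45.13  -0.2 ] turn [ -0.   -0.  -40.3]
```

In the tool's units: -25 cm / 40 = -0.625, -21.6 cm / 40 = -0.54, -21 degrees / 360 = -0.0583.

Request:
send_rows --plan '[[[-0.0075,-0.0375,0,0,0,-0.0042],[-0.025,-0.115,0,0,0,-0.0111],[-0.0425,-0.2,0,0,0,-0.0194],[-0.06,-0.285,0,0,0,-0.0278],[-0.08,-0.37,0,0,0,-0.0361],[-0.1,-0.455,0,0,0,-0.0444],[-0.1175,-0.54,0,0,0,-0.0514],[-0.135,-0.625,-0.0025,0,0,-0.0583]]]'

```text
clock: 25.12
tool_pos: [0.5191, 0.1602, 0.1068]
orientation: [179.9, 0.2, -4.9]
force: [0.7, -0.2, -1.9]
opening: 0.0438
gripper_force: 29.9
```

```bash
python3 go.py .498 .394 .085 14.2
```

```text
25.12 [0.5191 0.1602 0.1068] [ 1.7989e+02  1.6000e-01 -4.9200e+00] open 0.0438 29.9 F [ 0.7 -0.2 -1.9]
shift cm [ -4.1  -23.12   2.15] turn [  0.1   0.2 -19.1]
```

In the tool's units: -23.1 cm / 40 = -0.5775, -4.1 cm / 40 = -0.1025, -19.1 degrees / 360 = -0.0531.

Request:
send_rows --plan '[[[-0.015,-0.085,0.005,0,0,-0.0083],[-0.03,-0.17,0.01,0,0,-0.0167],[-0.045,-0.255,0.015,0,0,-0.025],[-0.06,-0.34,0.02,0,0,-0.0333],[-0.075,-0.425,0.03,0,0,-0.0403],[-0.09,-0.505,0.04,0,0,-0.0472],[-0.1,-0.555,0.05,0,0,-0.0517],[-0.1025,-0.5775,0.0525,0,0,-0.0531]]]'

```text
clock: 25.78
tool_pos: [0.4982, 0.3945, 0.0849]
orientation: [179.9, 0.2, 14.3]
force: [-0.1, -1.3, -1.7]
opening: 0.0435
gripper_force: 29.9
```

Request:
send_rows --plan '[[[0,0,0,0,0,0],[0,0,0,0,0,0],[0,0,0,0,0,0]]]'

```text
clock: 26.03
tool_pos: [0.4994, 0.3912, 0.0872]
orientation: [179.9, 0.1, 14.0]
force: [-0.1, -0.2, -1.5]
opening: 0.0437
gripper_force: 29.9
```

```bash
python3 go.py .498 .394 .012 14.2;python3 look.py w11
```

```text
26.03 [0.4994 0.3912 0.0872] [1.7995e+02 7.0000e-02 1.3980e+01] open 0.0437 29.9 F [-0.1 -0.2 -1.5]
shift cm [-0.06 -0.31  7.52] turn [ 0.1  0.1 -0.2]
```

View pics/w11.png

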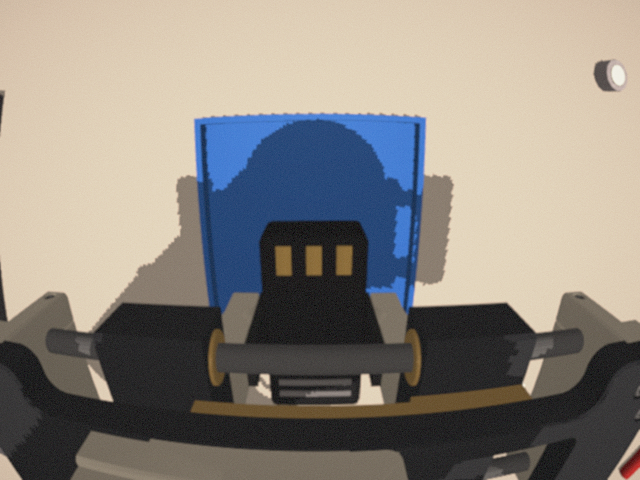

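The battery is level and centred at column 314 over the blue tray, whose walls are at columns 200 and 420. I lower.

In the tool's units: 7.4 cm / 40 = 0.185, 1.5 cm / 40 = 0.0375.

Request:
send_rows --plan '[[[0,-0.0025,0.0375,0,0,0],[0,-0.005,0.08,0,0,0],[0,-0.005,0.12,0,0,0],[0,-0.005,0.1475,0,0,0],[0,-0.005,0.1675,0,0,0],[0,-0.005,0.1775,0,0,0],[0,-0.005,0.1825,0,0,0],[0,-0.005,0.185,0,0,0]]]'

```text
clock: 26.75
tool_pos: [0.4994, 0.3947, 0.0141]
orientation: [-180.0, -0.0, 14.1]
force: [-0.3, 0.4, -1.3]
opening: 0.0437
gripper_force: 29.9
```

In the tool's units: 0.1 cm / 40 = 0.0025, 0.05 cm / 40 = 0.0013.

Request:
send_rows --plan '[[[0,0,0.0013,0,0,0],[0,0,0.0025,0,0,0],[0,0,0.0025,0,0,0],[0,0,0.0025,0,0,0]]]'

```text
clock: 27.08
tool_pos: [0.4992, 0.3949, 0.0133]
orientation: [-180.0, -0.0, 14.1]
force: [-0.6, 0.5, -2.1]
opening: 0.0442
gripper_force: 29.9
```

In the tool's units: 0.17 cm / 40 = 0.0043, 0.15 cm / 40 = 0.0038.

Request:
send_rows --plan '[[[0,0,0.002,0,0,0],[0,0,0.0038,0,0,0],[0,0,0.0043,0,0,0],[0,0,0.0043,0,0,0],[0,0,0.0043,0,0,0]]]'

```text
clock: 27.5
tool_pos: [0.4992, 0.3949, 0.0121]
orientation: [-180.0, -0.0, 14.1]
force: [-2.3, -0.6, 5.1]
opening: 0.0437
gripper_force: 29.9
```

Request:
send_rows --plan '[[[0,0,0,0,0,0],[0,0,0,0,0,0],[0,0,0,0,0,0],[0,0,0,0,0,0],[0,0,0,0,0,0],[0,0,0,0,0,0]]]' --fingers 0.7

```text
clock: 28.0
tool_pos: [0.4991, 0.3946, 0.0111]
orientation: [180.0, 0.0, 14.1]
force: [-0.5, -0.2, 0.5]
opening: 0.0614
gripper_force: 0.0
```

In the tool's units: -12 cm / 40 = -0.3, -11 cm / 40 = -0.275.

Request:
send_rows --plan '[[[0,0,-0.0175,0,0,0],[0,0,-0.05,0,0,0],[0,0,-0.1,0,0,0],[0,0,-0.1625,0,0,0],[0,0,-0.225,0,0,0],[0,0,-0.275,0,0,0],[0,0,-0.3,0,0,0],[0,0,-0.3,0,0,0]]]'

```text
clock: 28.67
tool_pos: [0.5001, 0.3958, 0.1344]
orientation: [-179.8, -0.2, 14.1]
force: [0.8, 0.7, 0.1]
opening: 0.0612
gripper_force: 0.0
```

Request:
send_rows --plan '[[[0,0,0,0,0,0],[0,0,0,0,0,0],[0,0,0,0,0,0]]]'

```text
clock: 28.92
tool_pos: [0.4985, 0.394, 0.1297]
orientation: [179.9, 0.1, 14.0]
force: [0.1, 0.1, 0.6]
opening: 0.0612
gripper_force: 0.0
```

```bash
python3 - <<'E'
from plant import ctrl; from h import *
a=ctrl.snapshot("scene")["img"]; b=ctrl.snapshot("wrist")["img"]
cv2.imwrite("pics/end.png",cv2.resize(np.hstack([a,b])[:,:,::-1],(800,300),interpolation=cv2.INTER_AREA))
E
```

```text
(no output)
```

View pics/end.png

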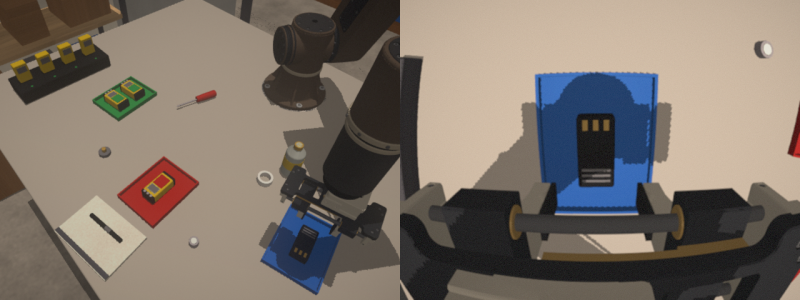

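All four parts lie flat in their trays: the faulty detector at (158,187) in red, both green-tagged at (117,100) and (133,88) in green, and the battery at (596,150) in blue. The bottle, cell and cap stand where they were, and the gripper is clear.

```bash
python3 -c "
from plant import ctrl
print(ctrl.close_job())"
```

```text
the job is handed in; nothing more can be done
None
```

I handed the job in at about 29 s: in the last pictures the faulty detector lies in the red tray (placed first), both green-tagged detectors in the green tray and the battery in the blue tray, all flat, face up and released, with the bottle, cell and cap where they stood; no verdict was returned.

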